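# Put the compact mirror away through the caddy's sprung flap

### The job

Put the round compact mirror away in the wooden caddy: set it flat on the open shelf in front of the brass flap, then slide it in through the sprung flap until it presses the sprung pad at the back in by a few millimetres for about half a second, gently, so that the pad is never pushed near the end of its travel. Then take the fingers out, so that the flap swings shut behind the compact, and leave the bowl, soap dish and earring rack where they are.

Things in the scene. Friction and masses are not known exactly. Their poses are not given: they have to be found in the camera images.
- compact_mid (a point): centre of the compact mirror: a closed round aluminium disc, 64 mm in diameter and 20 mm thick, 60 to 130 g, lying flat and loose on the dresser; this point is half-way up (10 mm above its underside), z axis up
- caddy: dark wooden caddy fixed to the dresser, 336 mm long, 90 mm wide, at another place and yaw each time. Origin on the dresser's surface under the middle of the shut flap; x axis points from the flap into the lane (the way to push), y across the lane, z up. Its floor is 6 mm thick. The numbers below are in its frame
- shelf (a point): middle of the caddy's open shelf in front of the flap, on its floor, at x = -75, y = 0, z = 6 mm. The shelf runs from x = -115 to 0 mm, 90 mm wide, without walls except two low guide walls (32 mm high) at the sides that flare from the mouth out to x = -31 mm
- lane (a point): on the lane's floor at x = 107, y = 0, z = 6 mm. Lane: x = 0 to 215 mm, 74 mm wide between walls, covered by clear acrylic at z = 32 to 36 mm but for an open finger slot 50 mm wide along its middle (y -25 to 25). The compact fits under the covers but not through the slot; shut fingers can move along the slot from the shelf on. End wall behind, 36 mm high
- flap (a joint): brass flap across the lane's mouth, 75 mm wide, 22 mm high (z 8 to 30), 4 mm thick, on an upright hinge at x = 2, y = 41 mm; opens only inwards. rad: 0 shut, 1.57 along the lane. Its spring resists with 0.6 N at first, with friction up to 6 N as the compact squeezes past its hinge (centre near x = 0 to 10), then under 2 N; it shuts once compact and fingers have left the first 80 mm of the lane
- back_pad (a joint): how far the grey sprung pad at the lane's back is pressed in, m: 0 free, 0.009 end of travel. It starts to move at 3 N, then 1.5 N per mm. Home: over 0.0015 (5 N); rammed: over 0.007 (13 N). Where it stands is not reported and differs: its face, towards the flap, is anywhere from x = 150 to 180 mm (compact's centre at 118 to 148 mm on touching)
- bowl: red clay bowl of bobby pins, 104 mm wide, 42 mm high, loose; origin under its centre
- soap_dish: white porcelain soap dish, 85 by 125 mm, 29 mm high with its soap, loose; origin under its centre
- earring_rack: clear acrylic earring rack with slots, 70 by 160 mm, 65 mm high, loose; origin under its centre
Things that resemble listed ones, but are neither listed nor needed, are in the scene too. What is meant by the part that bears compact_mid is not green, and is the larger of those in its own colour.

How it is judged:
By the outcome, as a careful person would: the job done as asked, in the order asked, and still so for the second after the job is handed in, with the robot touching nothing.
It also fails if it takes over 61 s, if anything falls off the work surface, if the arm or the gripper's body presses on something with over 40 N, if the wrist force passes 120 N, or if a joint passes its speed limit or range.

### The arm

A 6-joint arm with a two-finger parallel gripper is mounted at the origin on the work surface. World frame = base frame: x ahead of the robot, y to its left, z up, the work surface at z = 0. Lengths are in m, angles in degrees, forces in N, time in s.
With the tool pointing down it reaches from about 0.325 to 0.85 m from the base axis. Payload 15.5 kg.
Tool frame: the origin (TCP) lies at the very end of the fingers, on their centre line; the grasp point (between the pads) lies arm.grip_depth behind it (arm.grip_depth is the distance from the TCP to the grasp point, in m); z points along the fingers, y is the direction in which the jaws open and shut (so a half turn about z gives the same grasp; the last joint's range is limited). The gripper opens to 91 mm and grips with 3 to 60 N. Pads are 32 mm wide; open, the fingers measure 118 mm over their backs; the gripper's body (76 mm by 178 mm) begins 60 mm behind the grasp point.
Start: joints at [67.408, 28.281, 77.091, -0, 74.628, -5.472], TCP at [0.184, 0.597, 0.187] pointing down, gripper open.
Joint ranges: [-166.48, 166.48], [-47.26, 123.95], [12.59, 153.08], [-70.14, 250.14], [6.76, 159.57], [-176.63, 176.63]. Speed limits (degrees/s): [108.29, 108.29, 147.25, 172.46, 172.46, 172.46].

### API

Orientations are given as a 3x3 rotation matrix whose columns are the frame's x, y, z axes.
In Python, from rig import arm gives the robot as it stands. Calls block until the motion is done:
- arm.move_to(position, orientation): joint-space move of the TCP to a pose.
- arm.move_l(position, orientation=None, feed=0.15): straight line of the TCP; orientation=None keeps the orientation; feed is the mean speed in m/s.
- arm.move_joints(angles): joint-space move.
- arm.grip(opening): finger opening in m; the grip force is fixed at half the most; returns when the fingers have stopped.
- arm.sleep(seconds).
- arm.solve_ik(position, orientation): joint angles nearest the present ones, or None.
- arm.snapshot(name): name is "side" or "top"; returns the picture (400x640x3 uint8, red, green, blue); there is no depth.
- arm.get_calibration(name): a dict with "intrinsics" (3x3 intrinsics, pixels), "cam_to_world" (4x4, takes a point from camera to world coordinates). Camera axes: x right, y down, z forward; pixel columns grow to the right and rows downward; lengths in m; the calibration is good to about 2 mm. A picture is of the moment at which its call begins. get_calibration takes no time and is no camera call.
A pose or a line that the arm cannot do raises arm.Unreachable and nothing moves.
- arm.sign_off(): hands the job in, once; it reports no verdict.
Readings, each from a call of its own:
- arm.current_t(): time.
- arm.current_joint_positions(): joint angles.
- arm.current_dq(): joint speeds.
- arm.current_tau(): joint torques, N m.
- arm.current_ee_pos(): TCP position.
- arm.current_tool_rot(): TCP orientation.
- arm.current_force(): force on the tool from outside, world axes, zero at the start.
- arm.current_torque(): the same for the moment, N m.
- arm.current_width(): finger opening in m.
Only numpy, scipy, OpenCV 4.12 (cv2) and the standard library are available. Lean on these libraries where they do the work, as an engineer would, in place of code of your own. Each camera call takes 0.05 s, during which the arm holds its last target.

## Working session

There is one attempt and no reset: what is moved stays moved. The work goes in short steps, each a Python script; the robot and the scene stay as the last script left them, time stands still between calls to the robot, and variables do not carry over. Pictures are saved under pics/ and viewed, and the job is handed in when it is done.

```bash
ls; mkdir -p pics; python3 - <<'E'
from rig import arm
import cv2,numpy as np
for n in("side","top"):
    im=arm.snapshot(n); cv2.imwrite(f"pics/{n}0.png",im[:,:,::-1]); 
    c=arm.get_calibration(n); print(n,np.array(c["intrinsics"]).round(2).tolist(),np.array(c["cam_to_world"]).round(4).tolist())
print(arm.current_t(),arm.grip_depth,arm.current_tool_rot(),arm.current_force(),arm.current_width())
E
```

```text
pics
side [[412.92, 0.0, 324.06], [0.0, 412.92, 201.48], [0.0, 0.0, 1.0]] [[-0.9909, -0.1001, 0.0905, 0.5363], [-0.1341, 0.6541, -0.7445, 0.564], [0.0153, -0.7498, -0.6615, 0.6437], [0.0, 0.0, 0.0, 1.0]]
top [[389.12, 0.0, 317.26], [0.0, 389.12, 200.56], [0.0, 0.0, 1.0]] [[-0.0023, -0.9979, 0.0641, 0.5365], [-0.9996, 0.0042, 0.0285, -0.0987], [-0.0287, -0.064, -0.9975, 0.9714], [0.0, 0.0, 0.0, 1.0]]
0.1 0.0188 [[-9.55689330e-01  2.94376878e-01 -3.98527546e-04]
 [ 2.94377135e-01  9.55688805e-01 -1.00538285e-03]
 [ 8.49068492e-05 -1.07815106e-03 -9.99999415e-01]] [-0.61072663 -0.25118295  0.08109555] 0.09097481502194268
```

View pics/top0.png

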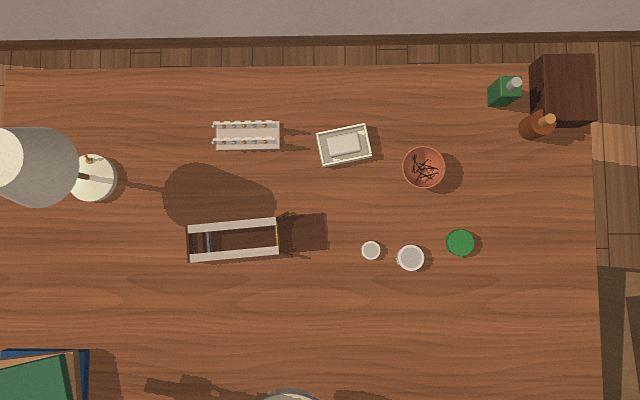

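View pics/side0.png

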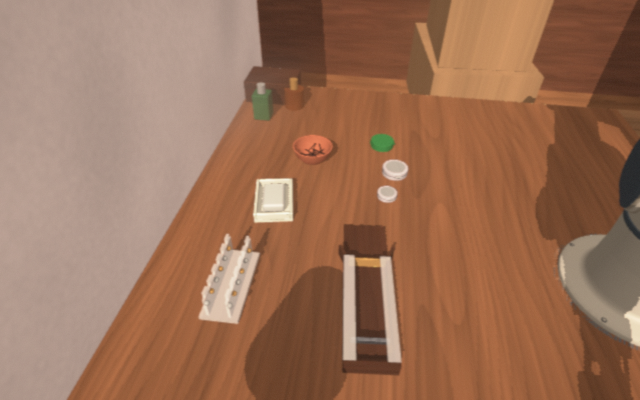

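```bash
cat > h.py <<'E'
import numpy as np,cv2
from rig import arm
C={n:arm.get_calibration(n) for n in("side","top")}
def ray(n,p):
    K=np.array(C[n]["intrinsics"]);T=np.array(C[n]["cam_to_world"])
    d=T[:3,:3]@np.linalg.solve(K,[p[0],p[1],1.]);return T[:3,3],d/np.linalg.norm(d)
def onz(n,p,z):
    o,d=ray(n,p);return o+d*(z-o[2])/d[2]
def tri(a,b):
    o1,d1=ray("side",a);o2,d2=ray("top",b)
    s=np.linalg.lstsq(np.c_[d1,-d2],o2-o1,rcond=None)[0]
    p,q=o1+d1*s[0],o2+d2*s[1];return (p+q)/2,np.linalg.norm(p-q)
def proj(n,X):
    K=np.array(C[n]["intrinsics"]);T=np.array(C[n]["cam_to_world"])
    c=T[:3,:3].T@(np.array(X)-T[:3,3]);u=K@c;return u[:2]/u[2]
def snap(n,name):
    im=arm.snapshot(n)[:,:,::-1].copy();cv2.imwrite(f"pics/{name}.png",im);return im
def crop(src,name,x0,y0,x1,y1,s):
    im=cv2.imread(f"pics/{src}.png")[y0:y1,x0:x1]
    cv2.imwrite(f"pics/{name}.png",cv2.resize(im,None,fx=s,fy=s,interpolation=cv2.INTER_CUBIC))
E
python3 - <<'E'
from h import *
crop("top0","ctop",180,200,340,280,5)
crop("side0","cside",330,220,420,380,3.7)
crop("top0","ccomp",350,220,480,280,6)
for n,(x0,y0,x1,y1) in {"top":(355,230,480,275),"side":(365,130,415,205)}.items():
    im=cv2.imread(f"pics/{n}0.png");hsv=cv2.cvtColor(im,cv2.COLOR_BGR2HSV)
    m=((hsv[...,1]<60)&(hsv[...,2]>120)).astype(np.uint8)
    k=np.zeros_like(m);k[y0:y1,x0:x1]=1
    nn,l,st,ce=cv2.connectedComponentsWithStats(m*k)
    print(n,[(st[i].tolist(),ce[i].round(2).tolist()) for i in range(1,nn) if st[i,4]>20])
E
```

```text
top [([361, 241, 19, 19, 279], [370.46, 249.85]), ([396, 245, 28, 26, 570], [410.0, 257.33])]
side [([383, 160, 25, 20, 403], [394.63, 169.49]), ([378, 186, 19, 16, 245], [386.75, 193.65])]
```

View pics/ctop.png

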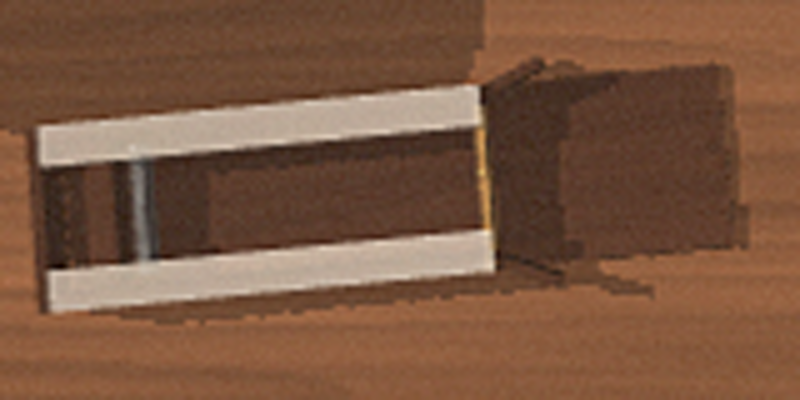

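View pics/cside.png

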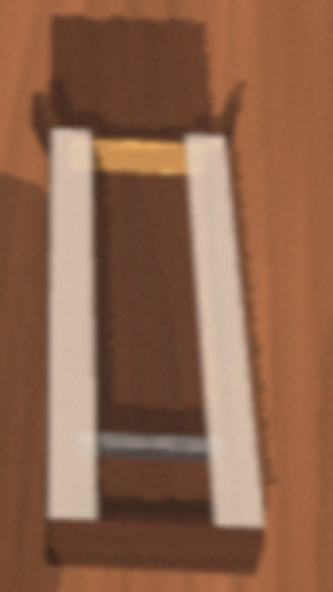

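View pics/ccomp.png

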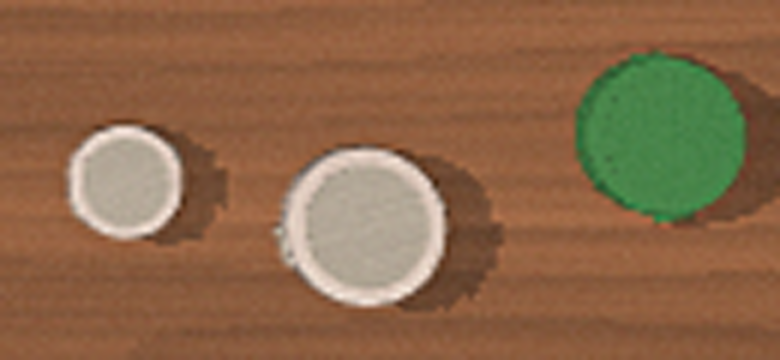

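Top view: silver discs at (371,250) small and (411,258) large, green disc at (460,243). Choice: large silver (411,258), confirmed in the crop (about 27 px against 19 px; not green). The caddy flap is at about (277,236), the shelf to its right, and the pad at about (207,242).

```bash
python3 - <<'E'
from h import *
R={}
for n,(x0,y0,x1,y1) in {"top":(180,205,290,270),"side":(335,245,410,370)}.items():
    im=cv2.imread(f"pics/{n}0.png")[y0:y1,x0:x1];s=8
    b=cv2.resize(im,None,fx=s,fy=s,interpolation=cv2.INTER_CUBIC);hsv=cv2.cvtColor(b,cv2.COLOR_BGR2HSV)
    m=((hsv[...,1]<75)&(hsv[...,2]>125)).astype(np.uint8)
    cs,_=cv2.findContours(m,cv2.RETR_EXTERNAL,cv2.CHAIN_APPROX_NONE)
    cs=[c for c in cs if cv2.contourArea(c)>5000]
    L=[]
    for c in cs:
        for e in np.linspace(.01,.05,15):
            q=cv2.approxPolyDP(cv2.convexHull(c),e*cv2.arcLength(c,True),True)
            if len(q)==4:break
        q=(q[:,0]+.5)/s-.5+[x0,y0];L.append(q);print(n,cv2.contourArea(c)/64,q.round(1).tolist())
    R[n]=L
# compact
for n,(x0,y0,x1,y1) in {"top":(388,238,435,275),"side":(377,154,415,184)}.items():
    im=cv2.imread(f"pics/{n}0.png")[y0:y1,x0:x1];s=8
    b=cv2.resize(im,None,fx=s,fy=s,interpolation=cv2.INTER_CUBIC);hsv=cv2.cvtColor(b,cv2.COLOR_BGR2HSV)
    for lo in (60,90):
        m=((hsv[...,1]<lo)&(hsv[...,2]>140)).astype(np.uint8)
        cs,_=cv2.findContours(m,cv2.RETR_EXTERNAL,cv2.CHAIN_APPROX_NONE);c=max(cs,key=cv2.contourArea)
        e=cv2.fitEllipse(c);p=(np.array(e[0])+.5)/s-.5+[x0,y0];print(n,lo,p.round(2),np.array(e[1])/s,e[2],"z20:",onz(n,p,.02).round(4))
        R[n+"c"]=p
print("tri",tri(R["sidec"],R["topc"]))
# footprint diameter check
a=onz("top",R["topc"]+[13.5,0],.02);bb=onz("top",R["topc"]-[13.5,0],.02);print(np.linalg.norm(a-bb))
E
```

```text
top 730.265625 [[277.9, 246.8], [277.8, 253.9], [189.3, 261.2], [190.1, 253.6]]
top 721.5 [[275.3, 216.9], [274.2, 224.8], [187.2, 231.9], [188.3, 224.7]]
side 1269.921875 [[381.2, 255.8], [390.7, 257.3], [399.3, 361.9], [380.1, 339.9]]
side 1303.7265625 [[345.1, 254.1], [353.9, 255.2], [354.4, 359.9], [342.3, 358.6]]
top 60 [410.06 257.34] [25.93499374 27.50380516] 98.01782989501953 z20: [ 0.4594 -0.2951  0.02  ]
top 90 [410.01 257.43] [26.18602371 27.99424744] 97.23775482177734 z20: [ 0.4592 -0.295   0.02  ]
side 60 [394.64 169.53] [19.93110847 25.18838692] 96.36151123046875 z20: [ 0.4624 -0.2852  0.02  ]
side 90 [394.64 169.53] [21.38249588 26.73856926] 96.45438385009766 z20: [ 0.4624 -0.2852  0.02  ]
tri (array([ 0.45996702, -0.29680934,  0.01153152]), np.float64(0.0029139930280626695))
0.06471061863315809
```

```bash
python3 - <<'E'
from h import *
T={"A":(275.6,216.9),"B":(278.2,253.9),"C":(187.2,225.1),"D":(189.0,261.9)} # A flap +x, B flap -x, C end +x, D end -x
S={"A":(344.0,254.5),"B":(390.2,256.7),"C":(342.9,360.4),"D":(401,362)}
P={}
for k in T:
    p,e=tri(S[k],T[k]);P[k]=p;print(k,p.round(4),round(e*1e3,1),"top z36",onz("top",T[k],.036).round(4),"side z36",onz("side",S[k],.036).round(4))
for nm,f in (("top",lambda k:onz("top",T[k],.036)),("side",lambda k:onz("side",S[k],.036)),("tri",lambda k:P[k])):
    Q={k:f(k) for k in T};o=(Q["A"]+Q["B"])/2;d=(Q["C"]+Q["D"])/2-o
    print(nm,"mouth",o.round(4),"len",np.linalg.norm(d).round(4),"w",np.linalg.norm(Q["A"]-Q["B"]).round(4),np.linalg.norm(Q["C"]-Q["D"]).round(4),"yaw",np.degrees(np.arctan2(d[1],d[0])).round(2))
# shelf far corners z=6 (top crop) 
for q in((733,65),(745,245)):
    p=(np.array(q)+.5)/5-.5+[180,200];print("shelf",onz("top",p,.006).round(4))
for q in((53,16),(204,22)):
    p=(np.array(q)+.5)/3.7-.5+[330,220];print("shelf side",onz("side",p,.006).round(4))
# pad
for q in((155,200),(130,200)):
    p=(np.array(q)+.5)/5-.5+[180,200];print("pad",onz("top",p,.03).round(4))
for q in((150,435),(150,455)):
    p=(np.array(q)+.5)/3.7-.5+[330,220];print("pad side",onz("side",p,.03).round(4))
E
```

```text
A [0.5588 0.0286 0.0361] 2.7 top z36 [0.5575 0.0286 0.036 ] side z36 [0.5602 0.0285 0.036 ]
B [0.47   0.0217 0.037 ] 2.1 top z36 [0.4689 0.0219 0.036 ] side z36 [0.471  0.0209 0.036 ]
C [0.5394 0.2439 0.0347] 2.3 top z36 [0.5383 0.2435 0.036 ] side z36 [0.5406 0.2446 0.036 ]
D [0.4509 0.2361 0.0392] 1.5 top z36 [0.4498 0.2374 0.036 ] side z36 [0.4512 0.2344 0.036 ]
top mouth [0.5132 0.0252 0.036 ] len 0.216 w 0.0889 0.0887 yaw 95.09
side mouth [0.5156 0.0247 0.036 ] len 0.2157 w 0.0896 0.09 yaw 95.24
tri mouth [0.5144 0.0252 0.0365] len 0.2157 w 0.0891 0.089 yaw 95.13
shelf [ 0.5685 -0.0933  0.006 ]
shelf [ 0.4797 -0.0988  0.006 ]
shelf side [ 0.5702 -0.0863  0.006 ]
shelf side [ 0.4809 -0.0946  0.006 ]
pad [0.503  0.1876 0.03  ]
pad [0.503  0.1998 0.03  ]
pad side [0.5003 0.1952 0.03  ]
pad side [0.4998 0.2049 0.03  ]
```

```bash
cat >> h.py <<'E'
O=np.array([.5144,.0250]);yaw=np.radians(95.15)
U=np.array([np.cos(yaw),np.sin(yaw)]);V=np.array([-U[1],U[0]])
def cad(x,y,z): return np.r_[O+x*U+y*V,z]
def incad(p): d=np.array(p)[:2]-O; return np.array([d@U,d@V])
def Rot(s=1):
    y=np.r_[s*V,0];z=np.array([0,0,-1.]);return np.c_[np.cross(y,z),y,z]
RT=Rot(-1)
E
python3 - <<'E'
from h import *
for s in(1,-1):
    for p in([.46,-.2965,.1],cad(-75,0,100)/1 if 0 else cad(-.075,0,.1),cad(.1,0,.014)):
        q=arm.solve_ik(p,Rot(s));print(s,None if q is None else np.round(q,1))
E
```

```text
1 [-39.1  28.   93.9  -0.   58.1 135.8]
1 [-12.   26.4  97.2  -0.   56.4 162.9]
1 None
-1 [-39.1  28.   93.9  -0.   58.1 -44.2]
-1 [-12.   26.4  97.2  -0.   56.4 -17.1]
-1 [  7.3  34.  101.8  -0.   44.3   2.1]
```

```bash
python3 - <<'E'
from h import *
c=[.4600,-.2965]
arm.move_to([*c,.10],RT)
snap("top","t1");snap("side","s1")
print(arm.current_t(),arm.current_ee_pos(),arm.current_force())
crop("t1","t1c",340,180,500,300,5);crop("s1","s1c",330,100,450,220,5)
E
```

```text
3.4833 [ 0.46026003 -0.29613001  0.10000566] [ 0.01756747 -0.7902849  -0.40448804]
```

View pics/s1c.png

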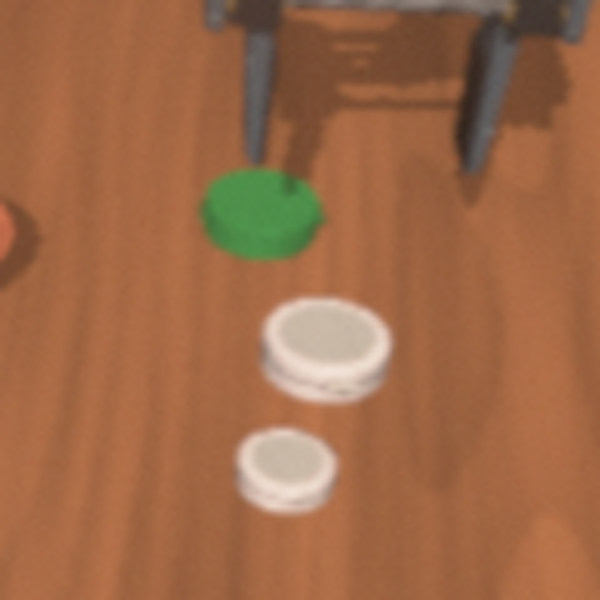

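View pics/t1c.png

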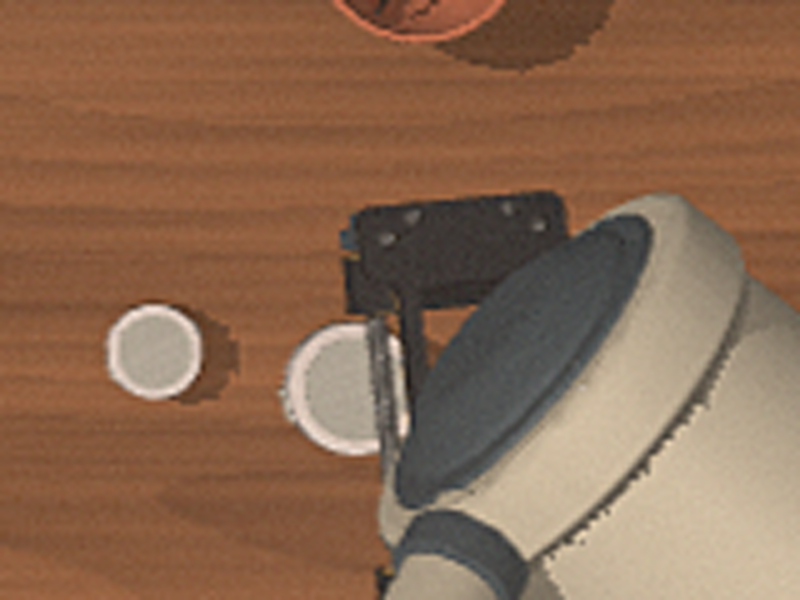

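Side view: finger tips at about (381,133) and (425,134), compact untouched at (395,170), between their x span once lowered. Checking by projection.

```bash
python3 - <<'E'
from h import *
t=np.array(arm.current_ee_pos())
print("tcp px",proj("side",t),"obs mid ~ (403,133.7)")
for s in(1,-1): print(proj("side",t+np.r_[s*.052*V,0]))
print(proj("side",[.46,-.2965,.02]),proj("top",[.46,-.2965,.02]))
E
```

```text
tcp px [399.85741639 140.25672278] obs mid ~ (403,133.7)
[421.57311805 141.06945698]
[378.19466624 139.44597035]
[395.64202849 166.95714618] [410.61926296 257.09719341]
```

```bash
python3 - <<'E'
from h import *
im=snap("side","s2");t=np.array(arm.current_ee_pos());print(t,arm.current_tool_rot())
x0,y0,s=350,70,8
b=cv2.resize(im[y0:y0+75,x0:x0+100],None,fx=s,fy=s,interpolation=cv2.INTER_CUBIC)
for k in(1,-1):
  for w in(-.016,0,.016):
    for j,g in((.0455,(0,255,255)),(.059,(255,255,0))):
      p=proj("side",t+np.r_[k*j*V+w*U,0]);q=((p+.5-[x0,y0])*s).astype(int);cv2.circle(b,tuple(int(v) for v in q),3,g,-1)
cv2.imwrite("pics/s2c.png",b)
E
```

```text
[ 0.4602315  -0.29617493  0.10002153] [[-9.04233168e-02  9.95903419e-01  5.67036348e-05]
 [ 9.95903421e-01  9.04233175e-02 -9.12138146e-06]
 [-1.42113458e-05  5.56465583e-05 -9.99999998e-01]]
```

View pics/s2c.png

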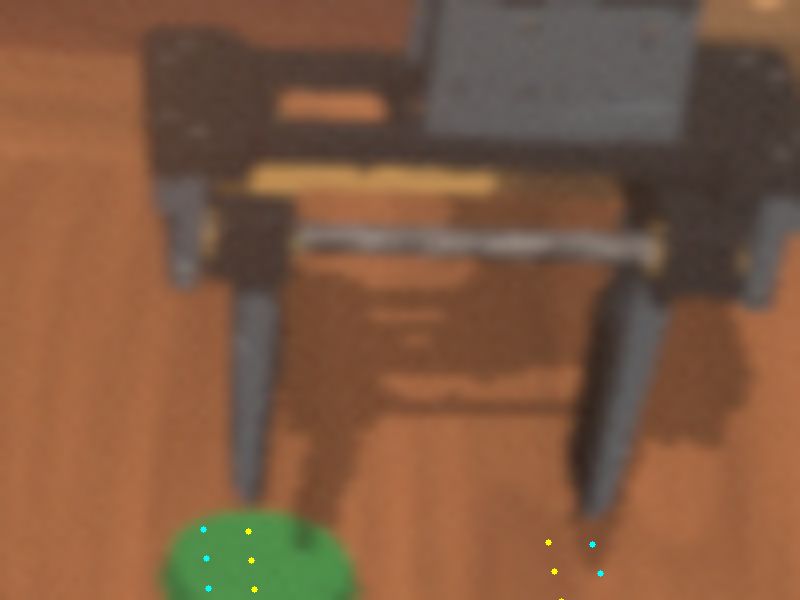

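Predicted TCP pixel and visible tips disagree by about 6 px (tips appear higher than z = 0.10). I'll go lower and compare again before touching.

```bash
python3 - <<'E'
from h import *
arm.move_l([.460,-.2965,.04],RT,feed=.1)
im=snap("side","s3");snap("top","t3");t=np.array(arm.current_ee_pos());print(t,arm.current_force(),arm.current_t())
x0,y0,s=350,100,8
b=cv2.resize(im[y0:y0+75,x0:x0+100],None,fx=s,fy=s,interpolation=cv2.INTER_CUBIC)
for k in(1,-1):
  for w in(-.016,0,.016):
    for j,g in((.0455,(0,255,255)),(.059,(255,255,0))):
      p=proj("side",t+np.r_[k*j*V+w*U,0]);q=((p+.5-[x0,y0])*s).astype(int);cv2.circle(b,tuple(int(v) for v in q),3,g,-1)
cv2.imwrite("pics/s3c.png",b)
crop("t3","t3c",360,200,480,290,6)
E
```

```text
[ 0.46039603 -0.29681395  0.0406683 ] [0.45055249 0.41505963 1.08251122] 4.3833
```

View pics/s3c.png

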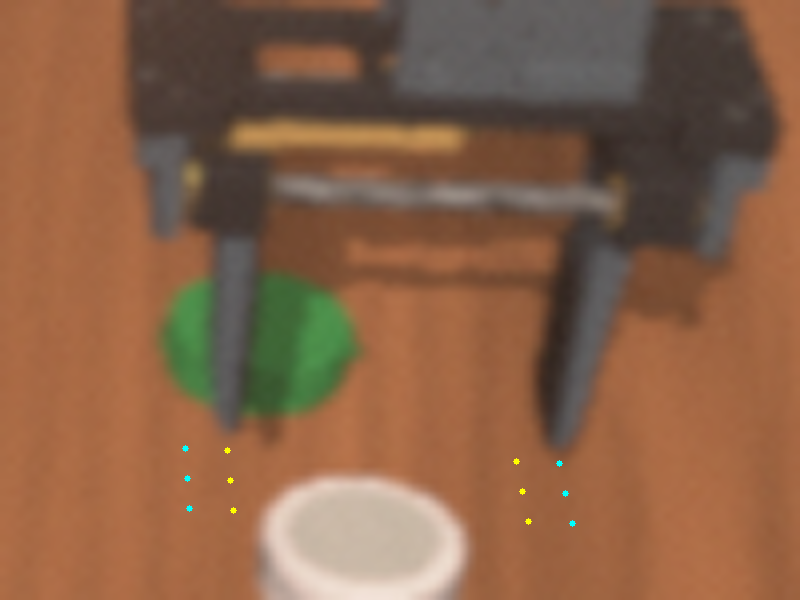

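View pics/t3c.png

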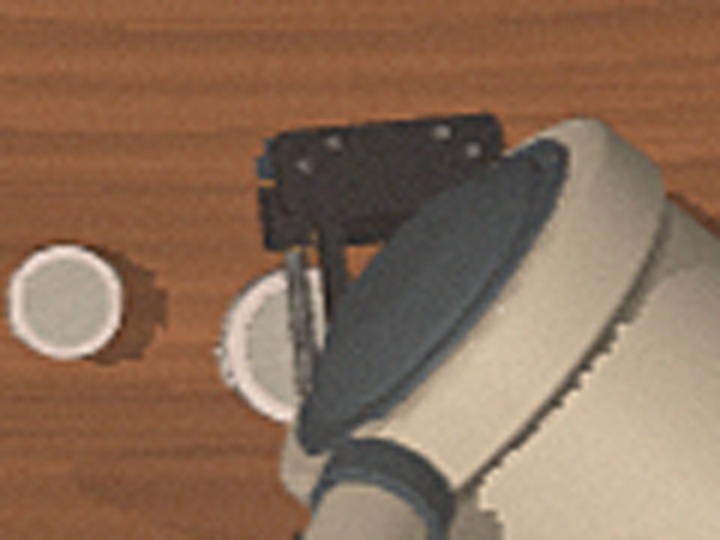

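```bash
python3 - <<'E'
from h import *
t=np.array(arm.current_ee_pos());print(t)
print("rod end",tri((384,123.1),(408.8,241.5)))
# body top-left bracket corner
for z in(.1,.12,.15,.18):print(z,proj("top",t*[1,1,0]+[0,0,z]), [ (proj("top",np.r_[t[:2]+a*U*.038+.089*-V,z])*1).round(1) for a in(1,-1)])
for p in((378.2+.3,153.5),(420,155)):
  print("tip on y=tcp plane:",end=" ")
  o,d=ray("side",p)
  for dy in(-.016,0,.016):
    k=(t[1]+dy-o[1])/d[1];print((o+d*k).round(4),end=" ")
  print()
print("tau",arm.current_tau(),arm.current_joint_positions())
E
```

```text
[ 0.46039603 -0.29681395  0.0406683 ]
rod end (array([ 0.50377102, -0.26384814,  0.16189819]), np.float64(0.001007037230258013))
0.1 [418.39459078 259.85040265] [array([396.9, 221.2]), array([431.2, 218.1])]
0.12 [420.53375594 260.66682144] [array([398.5, 221.1]), array([433.6, 217.9])]
0.15 [423.94035666 261.96696081] [array([401.1, 221. ]), array([437.4, 217.6])]
0.18 [427.60870427 263.36699667] [array([403.9, 220.8]), array([441.6, 217.3])]
tip on y=tcp plane: [ 0.5065 -0.3128  0.045 ] [ 0.507  -0.2968  0.0559] [ 0.5075 -0.2808  0.0669] 
tip on y=tcp plane: [ 0.4037 -0.3128  0.0516] [ 0.4061 -0.2968  0.0624] [ 0.4085 -0.2808  0.0732] 
tau [-1.31002336e-02 -8.09438753e+01 -2.45232439e+01  2.27035565e-02
  8.41464568e-02  1.00669085e-04] [-3.90557490e+01  3.29309739e+01  9.69057852e+01 -2.54679176e-04
  5.00957524e+01 -4.42065843e+01]
```

```bash
python3 - <<'E'
from h import *
f0=np.array(arm.current_force())
for z in(.02,.010,.005):
    arm.move_l([.460,-.2965,z],RT,feed=.06);print(z,np.array(arm.current_ee_pos()).round(4),(np.array(arm.current_force())-f0).round(2))
im=snap("side","s4");t=np.array(arm.current_ee_pos())
crop("s4","s4c",350,110,450,185,8)
for k in(1,-1):print((proj("side",t+np.r_[k*.052*V,0])+.5-[350,110])*8)
print(arm.current_t())
E
```

```text
0.02 [ 0.4598 -0.2963  0.0196] [-1.34 -1.09 -0.37]
0.01 [ 0.4597 -0.2963  0.0096] [-1.41 -0.63 -0.89]
0.005 [ 0.4599 -0.2964  0.0048] [-0.07 -0.98 -1.75]
[526.40288018 504.12440434]
[200.20362614 491.33491892]
5.4833
```

View pics/s4c.png

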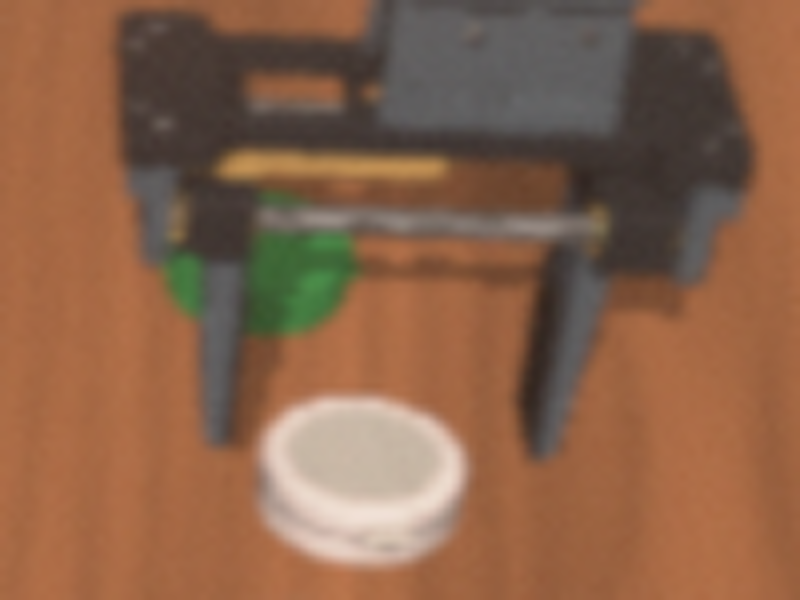

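```bash
python3 - <<'E'
from h import *
a=onz("top",(410.4,257.2),.02);s=onz("top",(419.6,258.4),0);L=(s-a)/.02;print("light",L)
def w(x,y,x0,y0):return ((x+.5)/8-.5+x0,(y+.5)/8-.5+y0)
tip=w(230,430,350,100);sh=w(272,436,350,100)
S=onz("side",sh,0);print("S",S)
for h in(.01,.02,.03,.04,.05,.06):
    P=onz("side",tip,h);print(h,P.round(4),(P+L*h-S).round(4))
print("now, tip positions if z=.005:",[onz("side",w(*q,350,110),.005).round(4) for q in((218,442),(541,457))])
# corner of body left-top etc
print("bodyTL",tri(w(125,170,350,110),(405.5,222.0)))
E
```

```text
light [-0.2272051 -1.3294051 -1.       ]
S [ 0.49046613 -0.37820503  0.        ]
0.01 [ 0.5052 -0.3649  0.01  ] [0.0125 0.     0.    ]
0.02 [ 0.5057 -0.3502  0.02  ] [0.0107 0.0014 0.    ]
0.03 [ 0.5062 -0.3356  0.03  ] [0.0089 0.0027 0.    ]
0.04 [ 0.5067 -0.3209  0.04  ] [0.0072 0.0041 0.    ]
0.05 [ 0.5072 -0.3063  0.05  ] [0.0054 0.0055 0.    ]
0.06 [ 0.5077 -0.2916  0.06  ] [0.0036 0.0068 0.    ]
now, tip positions if z=.005: [array([ 0.507, -0.319,  0.005]), array([ 0.4026, -0.3271,  0.005 ])]
bodyTL (array([ 0.54415917, -0.26232782,  0.13866432]), np.float64(0.0012225602448368625))
```

The shadow gap and the rod's triangulated height suggest that the fingers are about 30 mm higher than reported. I'll check by a guarded descent.

```bash
python3 - <<'E'
from h import *
arm.sleep(.2)
f0=np.mean([arm.current_force() for _ in range(5)],0);print(f0)
for z in(.003,.001,-.001,-.003,-.006,-.009,-.012):
    try: arm.move_l([.460,-.2965,z],RT,feed=.03)
    except Exception as e: print(z,repr(e));break
    arm.sleep(.05);f=np.array(arm.current_force());p=np.array(arm.current_ee_pos());print(z,p.round(4),(f-f0).round(2))
    if f[2]-f0[2]>4 or abs(p[2]-z)>.002:break
snap("side","s5");crop("s5","s5c",350,110,450,185,8);print(arm.current_t())
E
```

```text
[0.80804292 0.59171914 0.0548946 ]
0.003 [ 0.46   -0.2965  0.003 ] [-0.73 -0.14  0.56]
0.001 [ 0.46   -0.2965  0.0009] [-0.32 -0.52 -0.04]
-0.001 [ 0.4599 -0.2965 -0.0011] [-0.76 -1.77  0.15]
-0.003 [ 0.46   -0.2965 -0.003 ] [-0.76 -1.12 -0.85]
-0.006 [ 0.4599 -0.2964 -0.0061] [-0.88 -0.83 -0.28]
-0.009 [ 0.4599 -0.2964 -0.0091] [-0.5  -0.41 -0.11]
-0.012 [ 0.4599 -0.2964 -0.0121] [-1.07 -0.47 -0.75]
7.8333
```

View pics/s5c.png

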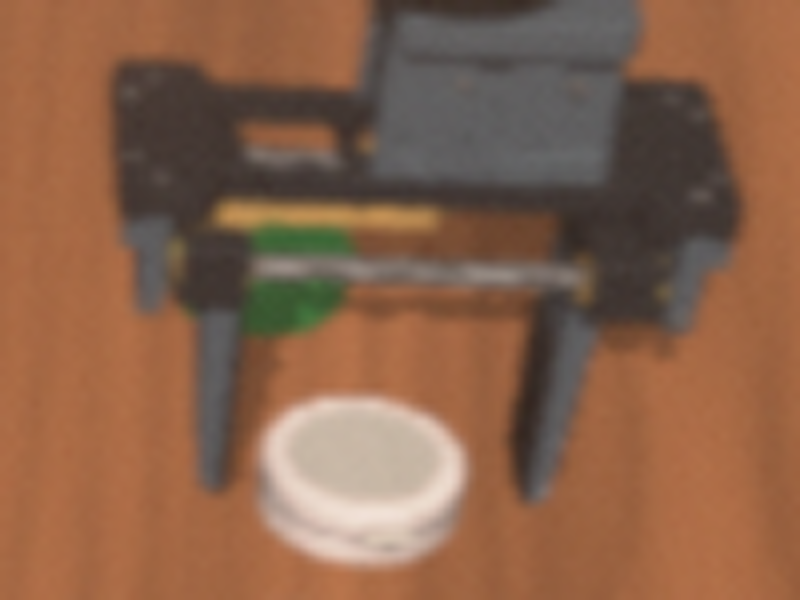

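Confirmed: no contact even at a reported −12 mm, so the reported z is too low. I'll continue the guarded descent to find the real surface.

```bash
python3 - <<'E'
from h import *
arm.sleep(.1)
f0=np.mean([arm.current_force() for _ in range(5)],0);print(f0)
for z in(-.016,-.019,-.021,-.023,-.025,-.027,-.029,-.031,-.033,-.035):
    try: arm.move_l([.460,-.2965,z],RT,feed=.03)
    except Exception as e: print(z,repr(e));break
    arm.sleep(.05);f=np.array(arm.current_force());p=np.array(arm.current_ee_pos());print(z,p.round(4),(f-f0).round(2))
    if f[2]-f0[2]>4 or abs(p[2]-z)>.002:break
snap("side","s6");crop("s6","s6c",350,110,450,185,8);print(arm.current_t())
E
```

```text
[-0.40797637 -0.05244051  0.65200811]
-0.016 [ 0.4599 -0.2964 -0.0161] [ 0.31 -0.4  -0.72]
-0.019 [ 0.4599 -0.2964 -0.0191] [-0.27  0.23 -0.08]
-0.021 [ 0.46   -0.2965 -0.021 ] [ 0.14  0.22 -0.63]
-0.023 [ 0.46   -0.2965 -0.0231] [-0.32 -0.31 -0.21]
-0.025 [ 0.46   -0.2965 -0.025 ] [ 0.53 -0.82  0.12]
-0.027 [ 0.46   -0.2965 -0.0271] [ 0.58  0.42 -0.4 ]
-0.029 [ 0.4601 -0.2966 -0.0272] [-6.66  5.76 43.08]
10.1167
```

View pics/s6c.png

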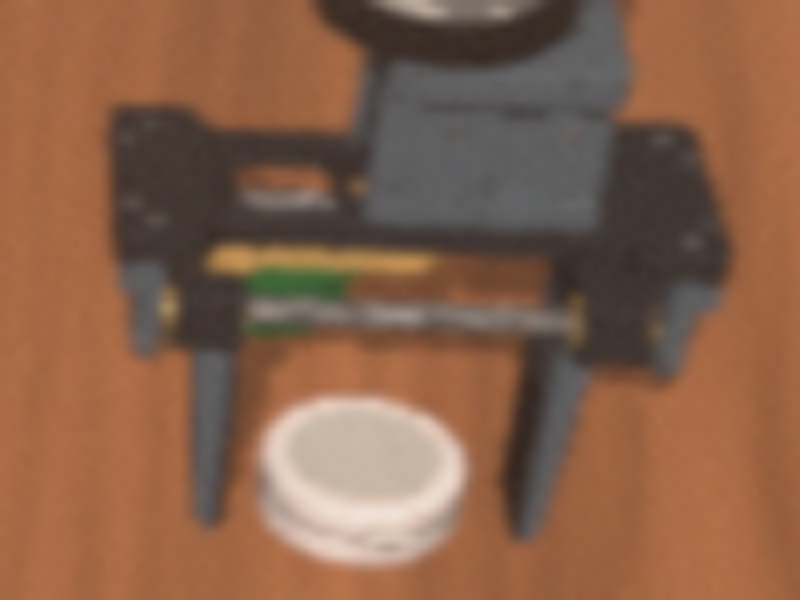

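Contact at reported z = −0.0272, so true z ≈ reported + 27 mm. Raise, and measure the lateral offset from the tips on the surface.

```bash
python3 - <<'E'
from h import *
arm.move_l([.460,-.2965,-.0235],RT,feed=.05)
def w(x,y,x0=350,y0=110):return ((x+.5)/8-.5+x0,(y+.5)/8-.5+y0)
A,B=[onz("side",w(*q),0) for q in((208,524),(527,539))]
print(A,B,(A+B)/2-[.46,-.2965,0], "near-edge dir",A-B,np.linalg.norm(A-B))
im=snap("side","s7");print(arm.current_force(),arm.current_t())
E
python3 -c "
import sys;sys.path.insert(0,'.')
from h import *
crop('s6','s6d',370,150,425,185,14)"
```

```text
[ 0.50819077 -0.28126093  0.        ] [ 0.4074058  -0.28908082  0.        ] [-0.00220171  0.01132913  0.        ] near-edge dir [0.10078497 0.00781989 0.        ] 0.10108788895896266
[-0.35426236 -0.64605307  0.63232168] 10.425
```

View pics/s6d.png

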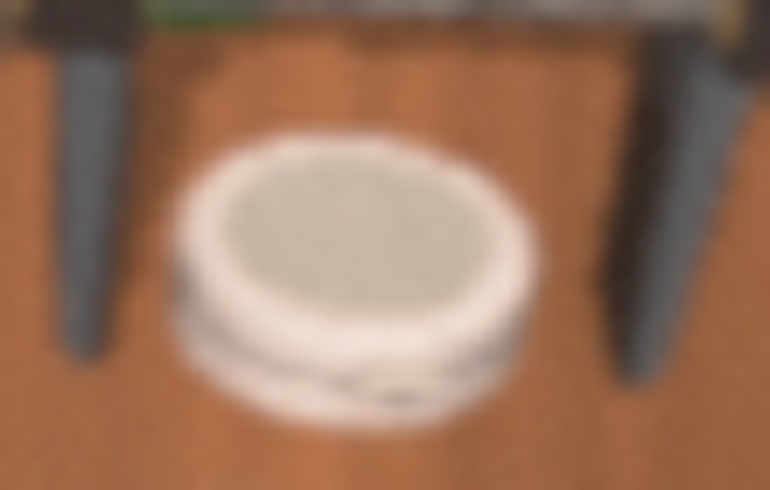

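```bash
cat >> h.py <<'E'
DZ=.0272 # true z = reported + DZ
def cz(x,y,z): return cad(x,y,z-DZ)
E
python3 - <<'E'
from h import *
arm.grip(.045);print("w",arm.current_width(),arm.current_ee_pos())
arm.move_l([.460,-.2965,.07-DZ],RT,feed=.12)
print("w",arm.current_width(),arm.current_force())
snap("side","s8");print(arm.current_t())
crop("s8","s8c",340,80,460,180,6)
E
```

```text
w 0.0634649000265161 [ 0.4599355  -0.29646552 -0.02357855]
w 0.06346929419070398 [ 0.16214762 -0.33152266 -1.02920302]
11.7167
```

View pics/s8c.png

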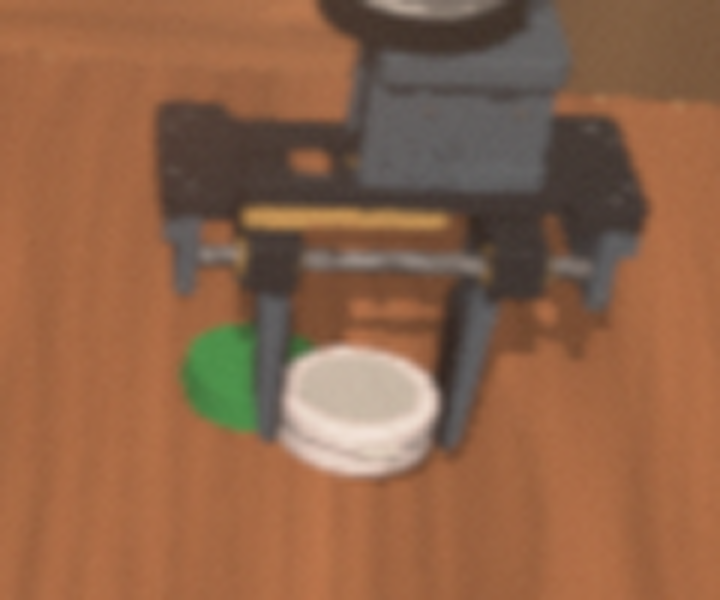

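```bash
python3 - <<'E'
from h import *
arm.move_l(cz(-.075,0,.07),RT,feed=.2)
arm.move_l(cad(-.075,0,.002),RT,feed=.15)
arm.sleep(.1)
snap("side","s9");snap("top","t9");print(arm.current_t(),arm.current_ee_pos(),arm.current_width())
crop("s9","s9c",300,150,460,290,4);crop("t9","t9c",200,180,380,300,4)
E
```

```text
13.7667 [ 0.52173279 -0.04991887  0.00287872] 0.06352637645182395
```

View pics/s9c.png

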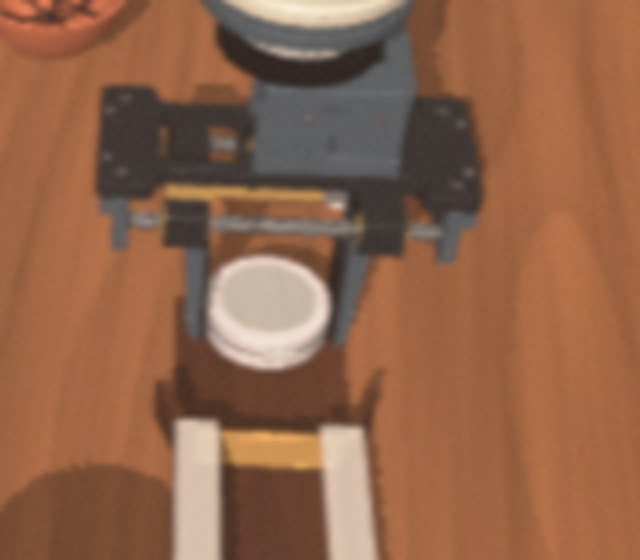

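View pics/t9c.png

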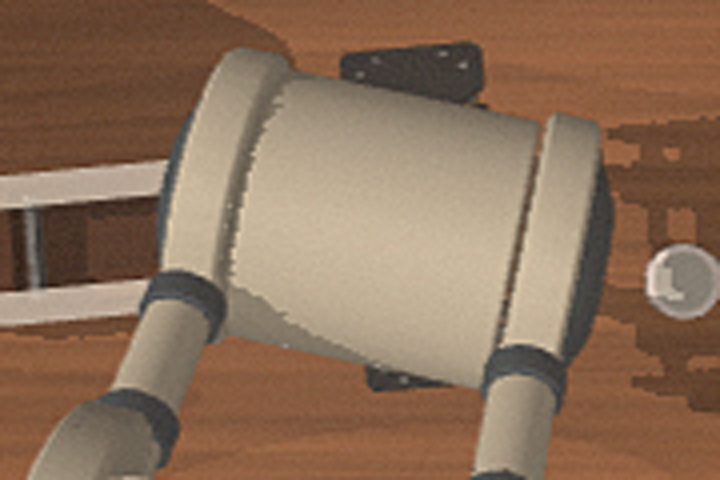

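```bash
python3 - <<'E'
from h import *
X=onz("side",(367,227.6),.0029+DZ+.0063);print(X,incad(X))
f0=np.mean([arm.current_force() for _ in range(5)],0)
for z in(-.012,-.0150,-.0168,-.0174):
    arm.move_l(cad(-.075,0,z),RT,feed=.06);arm.sleep(.05)
    p=arm.current_ee_pos();df=np.array(arm.current_force())-f0;print(z,np.round(p,4),df.round(2))
    if df[2]>4:break
arm.grip(.082);print(arm.current_width())
arm.move_l(cad(-.075,0,.065),RT,feed=.2)
arm.move_l(cad(-.145,0,.065),RT,feed=.2)
arm.grip(0.0);print(arm.current_width())
snap("side","s10");print(arm.current_t())
crop("s10","s10c",320,180,430,290,7)
E
```

```text
[ 0.52006897 -0.05171799  0.0364    ] [-0.07691715  0.00124039]
-0.012 [ 0.521  -0.0496 -0.0122] [-0.68  0.    0.38]
-0.015 [ 0.5211 -0.0497 -0.015 ] [-0.12  1.45 -0.51]
-0.0168 [ 0.5211 -0.0497 -0.0168] [ 0.63  0.58 -0.35]
-0.0174 [ 0.5211 -0.0497 -0.0174] [-0.46  0.64 -0.61]
0.08244970730264868
0.0004938500968705232
17.95
```

View pics/s10c.png

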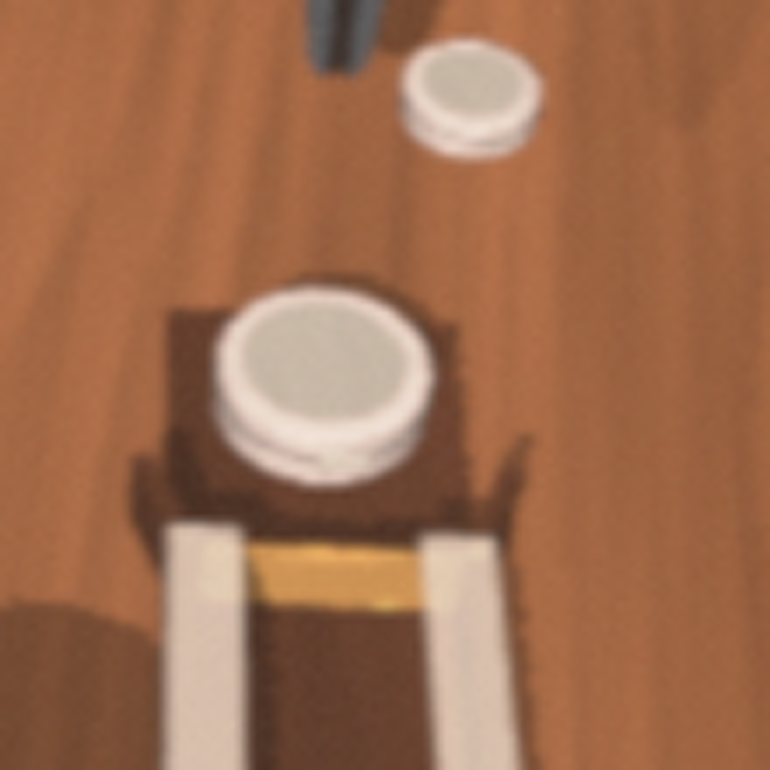

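Compact flat on the shelf at about (366,235) in the side view, clear of the flap, fingers shut behind. Now push.

```bash
python3 - <<'E'
from h import *
Z=-.0132
arm.move_l(cad(-.145,0,Z),RT,feed=.15)
arm.sleep(.1)
f0=np.mean([np.array(arm.current_force()) for _ in range(3)],0);print(f0.round(2))
np.save("f0.npy",f0)
for x in np.r_[np.arange(-.115,-.03,.03),np.arange(-.05,.021,.01)]:
    arm.move_l(cad(x,0,Z),RT,feed=.06)
    df=np.array(arm.current_force())-f0;p=incad(arm.current_ee_pos())
    print(round(x,3),(p*1e3).round(1),"push",round(-df[:2]@U,2),"lat",round(df[:2]@V,2),"z",round(df[2],2))
    if -df[:2]@U>18:print("STOP");break
snap("side","s11");print(arm.current_t())
crop("s11","s11c",320,200,430,370,4)
E
```

```text
[ 0.54 -0.61 -0.17]
-0.115 [-1.148e+02 -1.000e-01] push -0.33 lat 0.39 z 0.48
-0.085 [-84.8  -0. ] push -0.7 lat 0.2 z 0.1
-0.055 [-54.6  -0.4] push 3.04 lat -1.29 z -0.5
-0.05 [-50.2  -0.9] push 5.06 lat -3.61 z 0.58
-0.04 [-39.8   0.1] push 0.71 lat 0.06 z 0.22
-0.03 [-29.9   0.2] push 0.85 lat -0.24 z 0.69
-0.02 [-19.8   0.2] push 0.31 lat -0.42 z 0.71
-0.01 [-9.6  0.2] push 0.04 lat 0.45 z -0.43
0.0 [0.5 0.3] push -1.4 lat 1.06 z 0.0
0.01 [10.4  0.1] push -0.74 lat 1.48 z 0.21
0.02 [20.4  0.1] push 0.54 lat 0.03 z -0.38
23.1917
```

View pics/s11c.png

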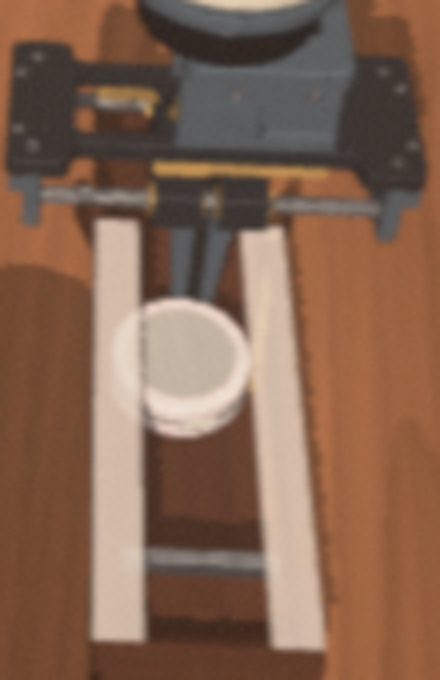

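```bash
cat > press.py <<'E'
from h import *
Z=-.0132;f0=np.load("f0.npy")
def push(n=6):
    v=[]
    for _ in range(n):
        v.append(np.array(arm.current_force())-f0);arm.sleep(.02)
    m=np.mean(v,0);return -m[:2]@U,m[:2]@V
for x in(.035,.05,.06,.066,.07):
    arm.move_l(cad(x,0,Z),RT,feed=.06);F,l=push(3);print(x,round(F,2),round(l,2))
    if F>4:break
while x<.115:
    x+=.001 if F>1.8 else .0015
    arm.move_l(cad(x,0,Z),RT,feed=.03);F,l=push()
    print(round(x,4),(incad(arm.current_ee_pos())*1e3).round(2),round(F,2),round(l,2))
    if F>7.2:break
    if arm.current_t()>48:print("time");break
if F>7.2:
    for _ in range(6):
        arm.sleep(.03);print(round(push(3)[0],2),end=" ")
snap("side","s12");crop("s12","s12c",320,220,430,380,4);print(arm.current_t())
E
python3 press.py
```

```text
0.035 -0.48 0.65
0.05 -0.94 -0.29
0.06 -1.6 -0.63
0.066 -1.92 -0.77
0.07 -1.32 -0.64
0.0715 [7.148e+01 3.000e-02] 0.06 -0.26
0.073 [7.302e+01 1.000e-02] -0.26 -0.56
0.0745 [ 7.454e+01 -1.000e-02] -0.5 -0.33
0.076 [7.604e+01 1.000e-02] -0.33 0.05
0.0775 [77.54 -0.  ] -0.58 -0.14
0.079 [79.04  0.  ] -0.65 -0.54
0.0805 [8.055e+01 1.000e-02] -0.59 -0.46
0.082 [ 8.205e+01 -1.000e-02] -0.39 -0.09
0.0835 [ 8.353e+01 -5.000e-02] -0.51 0.17
0.085 [ 8.507e+01 -1.000e-02] -0.66 -0.4
0.0865 [8.655e+01 2.000e-02] -0.25 -0.53
0.088 [8.802e+01 2.000e-02] -0.13 -0.34
0.0895 [ 8.939e+01 -2.000e-02] 3.75 -0.2
0.0905 [9.036e+01 7.000e-02] 4.86 -0.23
0.0915 [91.28  0.1 ] 5.97 0.61
0.0925 [92.18  0.1 ] 7.01 0.53
0.0935 [93.06  0.11] 8.64 0.39
8.24 8.33 8.44 8.54 8.71 8.2 31.5583
```

View pics/s12c.png

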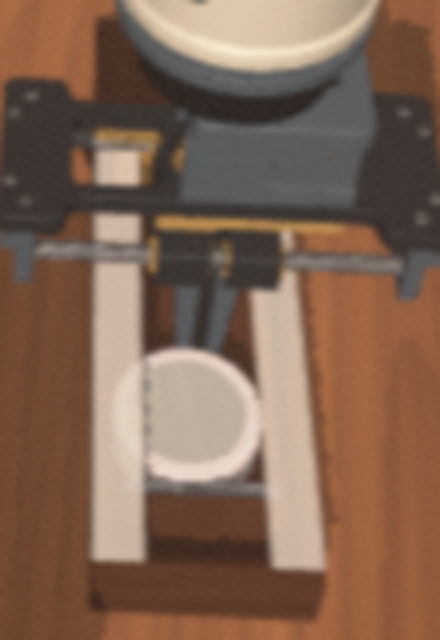

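Pad pressed at about 8.5–9 N (≈ 3.5–4 mm by force; ≈ 4 mm travel after onset) and held for about 0.65 s. Now retreat and lift out.

```bash
python3 - <<'E'
from h import *
Z=-.0132;f0=np.load("f0.npy")
def rep(s):
    d=np.array(arm.current_force())-f0;print(s,round(-d[:2]@U,2),d.round(2),(incad(arm.current_ee_pos())*1e3).round(1))
arm.move_l(cad(.088,0,Z),RT,feed=.02);rep("a")
arm.move_l(cad(.083,0,Z),RT,feed=.03);rep("b")
arm.move_l(cad(.083,0,.012),RT,feed=.06);rep("c")
arm.move_l(cad(.083,0,.09),RT,feed=.12);rep("d")
arm.move_to([.33,-.10,.12],RT);arm.sleep(.3)
snap("side","s13");snap("top","t13");print(arm.current_t())
crop("s13","s13c",320,220,430,380,4);crop("t13","t13c",180,200,340,280,5)
E
```

```text
a 1.66 [-0.59 -1.72  0.71] [88.1  0.2]
b -0.66 [ 0.1   0.67 -0.08] [82.9  0. ]
c 0.52 [-0.08 -0.53 -1.09] [83.  -0.2]
d -0.3 [-1.27  0.19 -0.23] [83.   0.4]
35.1333
```

View pics/s13c.png

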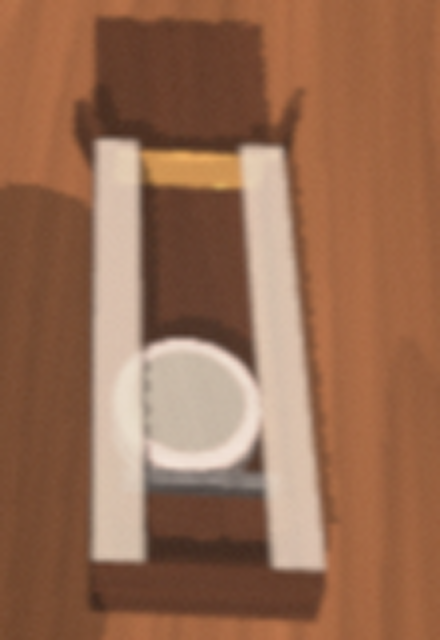

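View pics/t13.png

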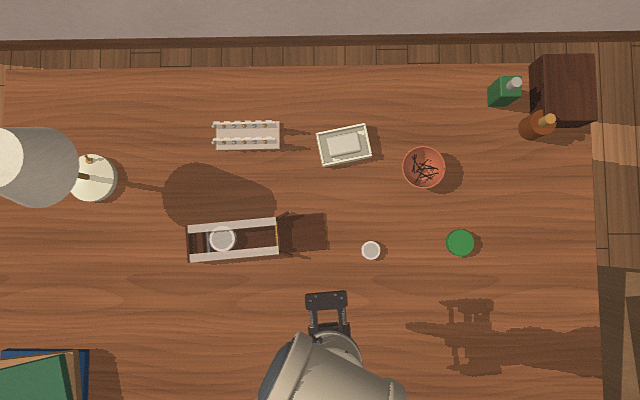

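The flap is shut behind the compact, the compact rests in the lane at the pad, top view (222,239), and the bowl, dish and rack are unmoved. The robot is clear of everything.

```bash
python3 - <<'E'
from h import *
a=cv2.imread("pics/top0.png");b=cv2.imread("pics/t13.png")
d=cv2.absdiff(a,b).max(2)
for n,(x0,y0,x1,y1) in dict(rack=(205,112,290,158),dish=(310,118,378,172),bowl=(398,142,450,192)).items():print(n,(d[y0:y1,x0:x1]>40).sum())
arm.sign_off();print(arm.current_t())
E
```

```text
rack 0
dish 0
bowl 0
the job is handed in; nothing more can be done
the job is handed in; nothing more can be done
```

I set the larger silver compact flat on the shelf and pushed it through the flap against the sprung pad. I then backed off, lifted the fingers out through the slot and handed the job in. The last clock reading, just before that, was about 35 s.

**Pad:** I held it at about 8.2–8.7 N for roughly 0.65 s. That is an estimated 3.5–4 mm of press, from the force and from how far the fingers moved after the pad began to resist.

**Last pictures:** The flap is shut, the compact lies flat at the pad, and the robot is clear of everything. Comparing the first and last top pictures showed no changed pixels around the bowl, soap dish or earring rack.

**What disagreed:**
- **Reported height:** The arm's reported tool height was about 27 mm lower than where the fingertips really were. The pictures and shadows suggested it, and touching the dresser confirmed it, so I corrected for it from then on.
- **Contact force:** That touch briefly read 43 N at the wrist, with the fingertips on the dresser. It was the fingers rather than the gripper's body, and under the 120 N wrist limit, but above the 40 N figure for the arm and gripper body.
- **Cameras:** The two views differed by about 2–3 mm.

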